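Unclamp the test tiles, pile them squarely and press them under the weight

TASK

Swing the red clamp bar of the drying clamp well up before any clamped tile is moved, and keep it up while you slide every clamped glaze test tile out from beneath it. Pile these and the two loose tiles flat and square on one another inside the blue outline on the wooden board, stand the brass-knobbed weight on the middle of the pile, and swing the emptied clamp's bar all the way down again. Leave the white pinch pot and the glaze jar where they are.

Things in the scene. Friction and masses are not known exactly. Their poses are not given: they have to be found in the camera images.
- tile0: Flat ceramic glaze test tile, 100 (x) x 36 (y) x 10 mm thick, about 75 g, cream with a dark blue glazed part; origin at the centre of its underside, x along its length, z up. Starts held in the clamp; two to four of tile0 to tile3 are present.
- tile1: Flat ceramic glaze test tile, 100 (x) x 36 (y) x 10 mm thick, about 75 g, cream with a pale green glazed part; origin at the centre of its underside, x along its length, z up. Starts held in the clamp; two to four of tile0 to tile3 are present.
- tile2: Flat ceramic glaze test tile, 100 (x) x 36 (y) x 10 mm thick, about 75 g, cream with a terracotta red-brown glazed part; origin at the centre of its underside, x along its length, z up. Starts held in the clamp; two to four of tile0 to tile3 are present.
- tile3: Flat ceramic glaze test tile, 100 (x) x 36 (y) x 10 mm thick, about 75 g, cream with a mustard yellow glazed part; origin at the centre of its underside, x along its length, z up. Starts held in the clamp; two to four of tile0 to tile3 are present.
- tile4: Flat ceramic glaze test tile, 100 (x) x 36 (y) x 10 mm thick, about 75 g, cream with a charcoal black glazed part; origin at the centre of its underside, x along its length, z up. Starts lying loose on the table.
- tile5: Flat ceramic glaze test tile, 100 (x) x 36 (y) x 10 mm thick, about 75 g, cream with a pink glazed part; origin at the centre of its underside, x along its length, z up. Starts lying loose on the table.
- clamp: Fixed drying clamp. Origin at the centre of its underside; its x axis points from the open front (robot side) to the hinge side. Plywood bed 160 x 370 mm (x from -75 to +85 mm), top 12 mm above the origin; tiles lie on it lengthwise along x in four grey lanes at y = -129, -43, +43 and +129 mm, tile centres near x = 0. Hinge posts at y = -176 and +176 mm, tops 46 mm above the origin.
- lip (a point): Front lower edge of the clamp's fixed rear lip: clamp x = 39 mm, y = 0, 24.5 mm above its origin. The lip runs 330 mm along y and overhangs the rear 9 to 13 mm of every tile (its top is 30.5 mm above the origin), so slide a tile 25 mm or more towards the front (-x of the clamp, which is open) before lifting it.
- bar (a joint): Hinged red clamp bar across all the lanes: 0 = down on the tiles, grows as its front swings up and back, 1.8 rad at most (1.57 upright). Stiff hinge: stays where it is left; about 1 to 5 N at the rod moves it. When down, the red crossbar (330 mm long, 14 x 9 mm section) lies at x = 5 to 19 mm of the clamp, its top 32.5 mm above the clamp's origin.
- bar_rod (a point): Centre of the bar's black round lifting rod, 12 mm thick, 80 mm long along the clamp's y, free to grip over its middle 60 mm. With the bar down it is at clamp x = -18 mm, 45 mm above the clamp's origin, with 17 mm of free space between its underside and a tile's top.
- bar_hinge (a point): Point on the hinge axis, at clamp x = 78 mm, y = 0, 35 mm above the clamp's origin; the axis runs along the clamp's y. The rod is 96.5 mm from it, so with the bar upright it stands about 131 mm above the origin of the clamp.
- board: Fixed wooden ware board 160 (x) x 100 (y) x 12 mm, origin at the centre of its underside, with a blue painted outline (just over 100 x 36 mm) whose long side runs along the board's x.
- outline (a point): Centre of the blue outline, on the board's top face; x along the outline's long side.
- weight: Pressing weight, about 0.3 kg: dark steel slab 70 (x) x 34 (y) x 14 mm with an upright round brass knob on its middle, 18 mm in diameter and 26 mm tall (top at 40 mm). Origin at the centre of its underside.
- pinch_pot: White pinch pot, radius 30, 34 mm tall; leave alone.
- glaze_jar: Closed glaze jar, radius 24, 60 mm tall; leave alone.
There are look-alikes about, which are no part of the job. What is shaped like the tile5 but purple is not meant.

How it is judged:
On the way, in this order (a step that is already met when the one before it is completed fails the run):
1. the bar is swung up (over 1.1 rad) while every clamped tile still lies in its lane (value of joint bar above 1.1 rad and distance of each of tile0, tile1, tile2, tile3 from where it was at the start of the episode below 0.02 m), for 0.2 s.
2. every clamped tile is out of the clamp (80 mm or more from its starting place) with the bar still up (over 0.9 rad) (value of joint bar above 0.9 rad and distance of each of tile0, tile1, tile2, tile3 from where it was at the start of the episode above 0.08 m), for 0.2 s.
At the end, for the whole second after the job is handed in: Every tile present lies flat, its centre within 10 mm of the outline's centre and its length within 0.14 rad of the outline's; the weight stands upright on the pile within 15 mm of its middle; the bar is down (under 0.12 rad); everything is released and at rest (horizontal distance between each of tile0, tile1, tile2, tile3, tile4, tile5 and outline below 0.01 m and angle between the x axis of each of tile0, tile1, tile2, tile3, tile4, tile5 and the x axis of board, either way round below 0.14 rad and angle between the z axis of each of tile0, tile1, tile2, tile3, tile4, tile5 and the z axis of board, either way round below 0.08 rad and linear speed of each of tile0, tile1, tile2, tile3, tile4, tile5, weight below 0.02 m/s and horizontal distance between weight and outline below 0.015 m and angle between weight's own z axis and vertical below 0.1 rad and z of weight in the frame of outline above 0.016 m and value of joint bar below 0.12 rad); the robot touches nothing.
It fails at once if the pinch pot or the glaze jar is pushed more than 40 mm (distance of any of pinch_pot, glaze_jar from where it was at the start of the episode above 0.04 m).
Of tile0, tile1, tile2, tile3 only 2 to 4 are there at a start; the rules pass over those that are not, and their reading is None.
At some moment in a run one of weight may be knocked a few centimetres aside while the robot is not near it.
Once in a run the grip may slacken for a moment while it holds something.
It also fails if it takes over 210 s, if anything falls off the work surface, if the arm or the gripper's body presses on something with over 40 N, if the wrist force passes 120 N, or if a joint passes its speed limit or range.

ROBOT

A 6-joint arm with a two-finger parallel gripper is mounted at the origin on the work surface. World frame = base frame: x ahead of the robot, y to its left, z up, the work surface at z = 0. Lengths are in m, angles in rad, forces in N, time in s.
With the tool pointing down it reaches from about 0.35 to 0.775 m from the base axis. Payload 5.5 kg.
Tool frame: the origin (TCP) lies midway between the tips of the shut fingers; the grasp point (between the pads) lies env.grasp_offset behind it (env.grasp_offset is the distance from the TCP to the grasp point, in m); z points along the fingers, y is the line along which they close (so a half turn about z gives the same grasp; the last joint's range is limited). The gripper opens to 85 mm and grips with 20 to 120 N. Pads are 22 mm wide; open, the fingers measure 114 mm over their backs; the gripper's body (76 mm by 85 mm) begins 54 mm behind the grasp point. The pads swing forward as they close: fully open they stand 13 mm farther back than shut.
Start: joints at [1.042, 0.313, 0.046, 1.304, 0, 1.431], TCP at [0.218, 0.532, 0.231] pointing down, gripper open.
Joint ranges: [-2.76, 2.76], [-0.86, 1.69], [-1.03, 1.26], [-2.2, 2.34], [-1.47, 1.5], [-3.14, 3.14]. Speed limits (rad/s): [2.57, 2.57, 3.14, 3.14, 3.14, 3.14].

INTERFACE

Orientations are given as a unit quaternion [w, x, y, z].
In Python, from workcell import monitor, viewer, order, env gives the robot as it stands.
- The arm moves only by the tool carry_out, never from a script. Its argument "plan" is a list that holds one entry, the list of rows, each a list of 7 numbers: the turn, a rotation vector about the world's x, y, z in rad, then the shift along the world's x, y, z in mm, then the finger opening in mm, from 0 to 85.4. A call has 1 to 20 rows; each row is the pose to reach, as a shift and turn from the pose commanded when the call began; what a row does not reach only later rows make up. A row lasts 1/10 s, in which the tool goes at most 50 mm and 8.59 degrees, less where a joint would pass 70% of its speed; a pose out of reach is approached as far as the arm can. A call with a gripper value outside its range is refused whole. The fingers move at their own pace and stop on an object; "squeeze" is the grip in N (left out, the last holds). Time passes only in rows, so rows that repeat a pose let the fingers close. It gives the time, the measured TCP pose, the force, the opening and the grip force at its end, in the units of the state.
- monitor.get_state(): the state, without advancing time (a new reading comes with each control period).
- viewer.read_camera(name): name is "side" or "top" or "wrist"; returns the picture (384x512x3 uint8, red, green, blue); there is no depth.
- viewer.calibration(name): a dict with "K" (3x3 intrinsics, pixels), "eye" and "rotation" of the camera in the world. Camera axes: x right, y down, z forward; pixel columns grow to the right and rows downward; lengths in m; the calibration is good to about 2 mm. A picture is of the moment at which its call begins: read the wrist's pose just before it. calibration takes no time and is no camera call; for the wrist camera it gives the pose at the moment of the call.
- order.hand_in(): hands the job in; it is judged then, once.
The state is a dict: "clock": time; "joint_pos": joint angles; "qvel": joint speeds; "tau": joint torques, N m; "tcp_pos": TCP position; "orientation": TCP orientation; "wrist_force": force on the tool from outside, world axes, zero at the start; "ft_torque": the same for the moment, N m; "finger_gap": finger opening in m; "grip_force": force on a finger pad.
Only numpy, scipy, OpenCV 4.12 (cv2) and the standard library are available. Lean on these libraries where they do the work, as an engineer would, in place of code of your own. Each camera call takes 0.05 s, during which the arm holds its last target. There are 200 camera calls.

## Working session

There is one attempt and no reset: what is moved stays moved. The work goes in short steps, Python scripts to look and compute and a tool call to move; the robot and the scene stay as the last step left them, time stands still between calls to the robot, and variables do not carry over. Pictures are saved under pics/ and viewed, at most 14 in all, crops included, and the job is handed in when it is done.

Besides the shell and the picture viewer there is one more tool, called after "Call:" by a JSON object that holds its "op" and its "data". carry_out: Moves the arm, as the interface text tells. Its arguments: {"type":"object","properties":{"plan":{"type":"array","items":{"type":"array","items":{"type":"array","items":{"type":"number"}}}},"squeeze":{"type":"number"}},"required":["plan"]}

```bash
ls; mkdir -p pics
python3 - <<'E'
from workcell import monitor, viewer, order, env
import cv2
s=monitor.get_state(); print(s, env.grasp_offset)
for n in ("top","side"):
    im=viewer.read_camera(n); cv2.imwrite(f"pics/{n}0.png",cv2.resize(im[:,:,::-1],(800,600),interpolation=cv2.INTER_CUBIC))
    c=viewer.calibration(n); print(n,c)
E
```

```text
pics
{'clock': 0.0, 'joint_pos': array([ 1.04241353e+00,  3.14018548e-01,  4.49785133e-02,  1.30356855e+00,
       -1.90688083e-05,  1.43122688e+00]), 'qvel': array([ 7.42680235e-04, -2.50118649e-04,  4.95014111e-04,  2.85191455e-04,
       -5.87232471e-04,  1.28843617e-05]), 'tau': array([-1.76248395e-03, -4.80630898e+01,  2.98531419e+01,  1.93475210e-02,
       -1.65305073e-04,  3.12825392e-06]), 'tcp_pos': array([0.21772138, 0.53164792, 0.23039833]), 'orientation': array([-2.88023378e-04,  1.93184335e-01,  9.81162062e-01, -8.59187651e-04]), 'wrist_force': array([ 0.60204614, -0.30079388, -0.30872766]), 'ft_torque': array([-0.01345609,  0.06546653, -0.02966135]), 'grip_force': 0.0, 'finger_gap': 0.08564285534217232} 0.0187
top {'K': array([[363.30663826,   0.        , 257.56760783],
       [  0.        , 363.30663826, 194.8482073 ],
       [  0.        ,   0.        ,   1.        ]]), 'eye': array([0.43709671, 0.03155753, 1.09061234]), 'rotation': array([-0.02359611,  0.70844059, -0.70537351,  0.00183307])}
side {'K': array([[403.6437458 ,   0.        , 258.2811334 ],
       [  0.        , 403.6437458 , 192.86598725],
       [  0.        ,   0.        ,   1.        ]]), 'eye': array([-0.09973833, -0.87902426,  1.03344867]), 'rotation': array([-0.38951398,  0.87813322, -0.25694603,  0.10554449])}
```

View pics/top0.png

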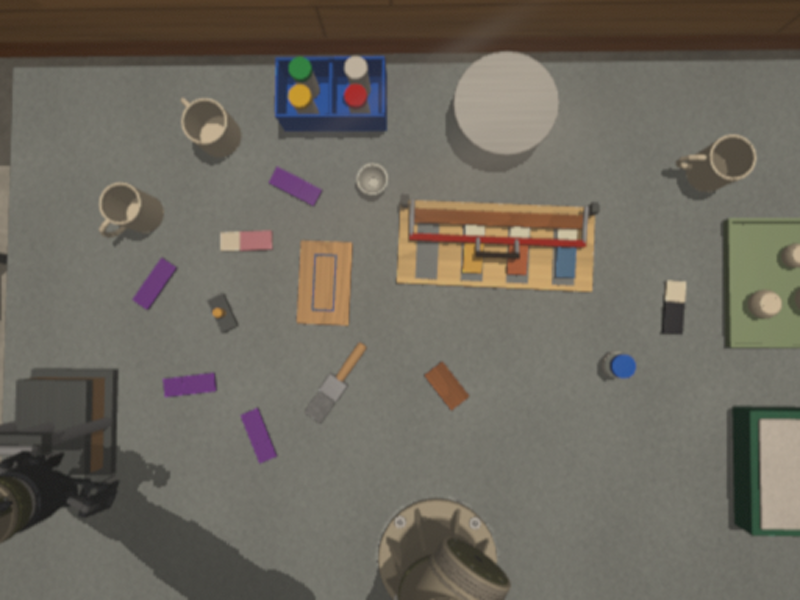

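View pics/side0.png

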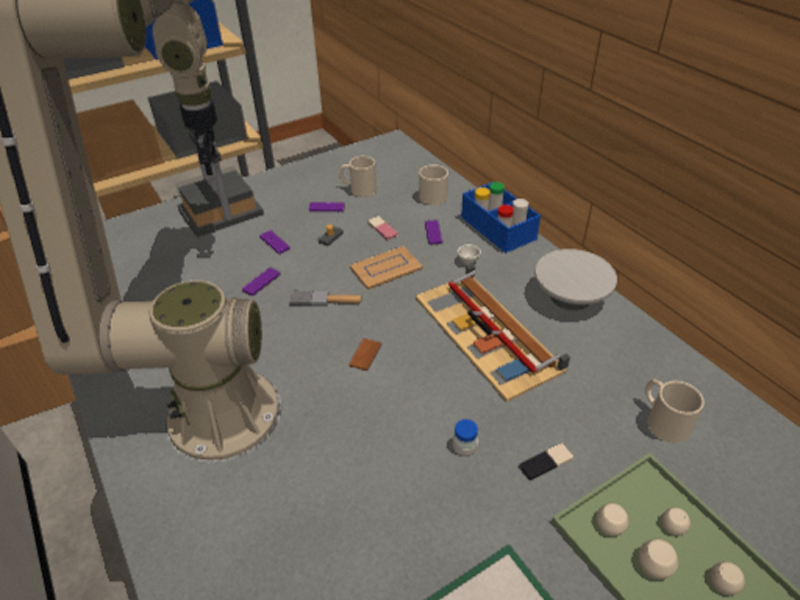

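The top view (800x600 pixels) shows:
- **Clamp:** about (497,247), with yellow, terracotta and blue tiles clamped. The left lane is empty.
- **Board:** (325,283).
- **Weight:** (222,313).
- **tile5 candidates:** (246,241) is cream and pink. (295,186), (155,283), (190,384) and (259,435) are all purple, so they are look-alikes.
- **tile4:** (674,307).
- **Leave alone:** pinch pot (372,180) and glaze jar (620,366).

I'll confirm these in an enlarged crop.

```bash
cat > h.py <<'E'
from workcell import monitor, viewer, order, env
import cv2, numpy as np
from scipy.spatial.transform import Rotation as R
def rot(c): return R.from_quat(np.roll(c["rotation"],-1)).as_matrix()
def p2w(c,uv,z):
    d=rot(c)@np.linalg.inv(c["K"])@np.array([uv[0],uv[1],1.]); e=c["eye"]
    return e+d*(z-e[2])/d[2]
def w2p(c,p):
    q=c["K"]@(rot(c).T@(np.asarray(p)-c["eye"])); return q[:2]/q[2]
def crop(im,x0,y0,x1,y1,k,f):
    cv2.imwrite(f,cv2.resize(im[y0:y1,x0:x1,::-1],None,fx=k,fy=k,interpolation=cv2.INTER_CUBIC))
E
python3 - <<'E'
from h import *
im=viewer.read_camera("top"); cv2.imwrite("pics/top_raw.png",im[:,:,::-1])
a=cv2.resize(im[115:195,245:390],None,fx=5,fy=5,interpolation=cv2.INTER_CUBIC) #725x400
b=cv2.resize(im[175:220,415:450],None,fx=4,fy=4,interpolation=cv2.INTER_CUBIC)
crop(im,245,115,390,195,5,"pics/c1.png"); crop(im,125,135,235,217,7,"pics/c2.png")
# auto: black tile & pink tile rects
c=viewer.calibration("top")
hsv=cv2.cvtColor(im,cv2.COLOR_RGB2HSV)
for nm,(x0,y0,x1,y1) in dict(t4=(415,170,450,222),t5=(134,140,180,168)).items():
    s=im[y0:y1,x0:x1].astype(int); bg=np.median(s.reshape(-1,3),0) if 0 else np.array(im[y0,x0]).astype(int)
    m=(np.abs(s-bg).sum(2)>60).astype(np.uint8)
    r=cv2.minAreaRect(np.argwhere(m)[:,::-1].astype(np.float32)); bx=cv2.boxPoints(r)+[x0,y0]
    print(nm,r,[p2w(c,p,.01)[:2].round(4) for p in bx],p2w(c,np.array(r[0])+[x0,y0],.01).round(4))
E
```

```text
t4 ((15.494924545288086, 26.57106590270996), (15.033126831054688, 34.9822998046875), 4.085616588592529) [array([ 0.4231, -0.4169]), array([ 0.5256, -0.4253]), array([ 0.5226, -0.4687]), array([ 0.4202, -0.4602])] [ 0.4728 -0.4428  0.01  ]
t5 ((23.0, 14.0), (12.0, 32.0), 90.0) [array([0.6162, 0.418 ]), array([0.6162, 0.3206]), array([0.5799, 0.3201]), array([0.5798, 0.4174])] [0.598  0.3689 0.01  ]
```

View pics/c1.png

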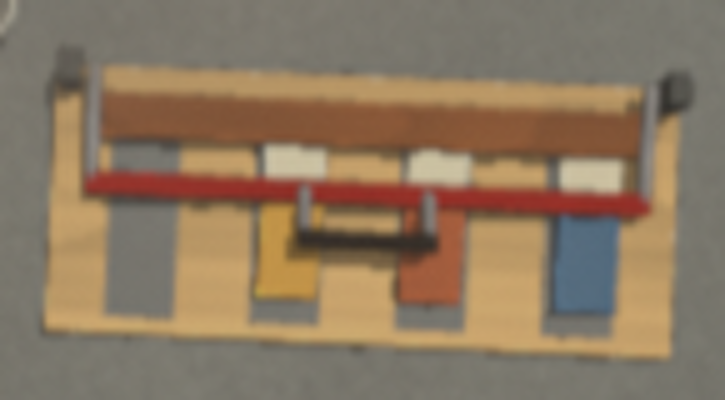

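View pics/c2.png

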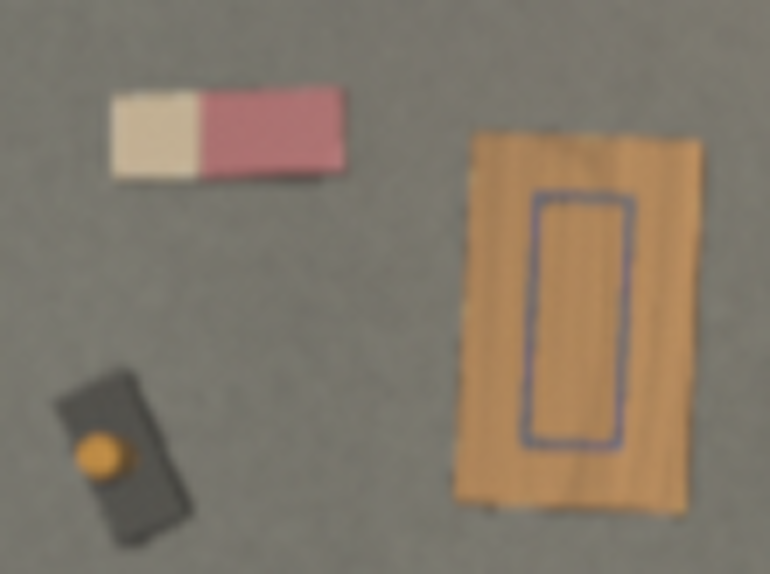

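The crop confirms that the cream and pink tile (c2 crop, centre ~(229,132)) is tile5. The board outline corners, the weight at (124,458), the rod at (367,241) in c1, and three clamped tiles are all clear.

Run:
```python
from h import *
c=viewer.calibration("top")
def f(u,v,k,x0,y0,z): return p2w(c,(x0+(u+.5)/k-.5,y0+(v+.5)/k-.5),z)[:2]
A=lambda u,v,z:f(u,v,5,245,115,z); B=lambda u,v,z:f(u,v,7,125,135,z)
def an(a,b): d=a-b; return np.degrees(np.arctan2(d[1],d[0])).round(2)
r1,r2=A(298,240,.045),A(435,243,.045); print("rod",r1,r2,(r1+r2)/2,an(r1,r2))
b1,b2=A(45,330,.012),A(670,355,.012); print("bedfront",b1,b2,(b1+b2)/2,an(b1,b2),np.linalg.norm(b1-b2))
th=np.radians(an(b1,b2)-90); X=np.array([np.cos(th),np.sin(th)]);Y=np.array([-X[1],X[0]])
o=(b1+b2)/2+.075*X; print("clamp",o,np.degrees(th),"rodpred",o-.018*X)
for n,a,b in (("yel",(255,298),(318,300)),("ter",(400,303),(462,305)),("blu",(555,312),(615,314))):
    p,q=A(*a,.022),A(*b,.022); t=(p+q)/2+.05*X; print(n,t,"clamp coords",(t-o)@X,(t-o)@Y,np.linalg.norm(p-q))
P=[B(*p,.012) for p in((539,195),(634,199),(621,446),(524,442))]; print("outline",np.mean(P,0),an(P[0]+P[1],P[2]+P[3]),np.linalg.norm(P[0]-P[3]))
P=[B(*p,.01) for p in((112,94),(344,87),(346,171),(112,178))]; print("t5",np.mean(P,0),an(P[0]+P[3],P[2]+P[1]),np.linalg.norm(P[0]-P[1]))
P=[B(*p,.014) for p in((55,402),(128,370),(193,515),(125,547))]; print("w",np.mean(P,0),an(P[0]+P[1],P[2]+P[3]),np.linalg.norm(P[0]-P[3]),"knob",B(98,455,.04))
print(R.from_quat(np.roll(monitor.get_state()["orientation"],-1)).as_matrix().round(3)); cw=viewer.calibration("wrist"); print(cw, rot(cw).round(2))
```

```text
rod [ 0.56807553 -0.07002113] [ 0.56642776 -0.14845025] [ 0.56725164 -0.10923569] 88.8
bedfront [0.51825169 0.07689304] [ 0.50444749 -0.29157778] [ 0.51134959 -0.10734237] 87.85 0.3687293110425885
clamp [ 0.58629679 -0.11015605] -2.1500000000000057 rodpred [ 0.56830946 -0.10948077]
yel [ 0.5860937  -0.06739333] clamp coords -0.0018072232391951474 0.042725001985114315 0.036934815922530305
ter [ 0.58332701 -0.15185713] clamp coords -0.0014032390866464712 -0.04178313841718978 0.036165477966625906
blu [ 0.57824147 -0.24139303] clamp coords -0.0031261959573464456 -0.13144679438634732 0.0348093141365958
outline [0.51871151 0.21524594] -2.69 0.10591201012768676
t5 [0.59955405 0.36838362] 91.73 0.10091876457611694
w [0.45886309 0.40956616] 26.0 0.06936700795728454 knob [0.45970808 0.41193332]
[[-0.925  0.379 -0.001]
 [ 0.379  0.925 -0.001]
 [ 0.    -0.001 -1.   ]]
{'K': array([[267.61824059,   0.        , 255.19045811],
       [  0.        , 267.61824059, 194.53247029],
       [  0.        ,   0.        ,   1.        ]]), 'eye': array([0.15331175, 0.55809482, 0.37308622]), 'rotation': array([0.11790419, 0.82203323, 0.55158934, 0.07816118])} [[ 0.38  0.89  0.26]
 [ 0.93 -0.36 -0.11]
 [-0.    0.28 -0.96]]
```

Call:
{"op": "carry_out", "data": {"plan": [[[0,0,-1.218,350,-640,-40,30],[0,0,-1.218,350,-640,-40,30],[0,0,-1.218,350,-640,-40,30],[0,0,-1.218,350,-640,-40,30],[0,0,-1.218,350,-640,-40,30],[0,0,-1.218,350,-640,-40,30],[0,0,-1.218,350,-640,-40,30],[0,0,-1.218,350,-640,-40,30],[0,0,-1.218,350,-640,-40,30],[0,0,-1.218,350,-640,-40,30],[0,0,-1.218,350,-640,-40,30],[0,0,-1.218,350,-640,-40,30],[0,0,-1.218,350,-640,-40,30],[0,0,-1.218,350,-640,-40,30],[0,0,-1.218,350,-640,-40,30],[0,0,-1.218,350,-640,-40,30],[0,0,-1.218,350,-640,-40,30],[0,0,-1.218,350,-640,-40,30],[0,0,-1.218,350,-640,-40,30],[0,0,-1.218,350,-640,-40,30]]], "squeeze": 25}}

```text
clock: 2.15
tcp_pos: [0.5677, -0.1067, 0.1917]
orientation: [0.0, 0.719, 0.695, 0.0]
wrist_force: [0.0, 0.1, -0.7]
finger_gap: 0.0297
grip_force: 0.0
```

Run:
```python
from h import *
s=monitor.get_state(); print(s["tcp_pos"],R.from_quat(np.roll(s["orientation"],-1)).as_matrix().round(3).tolist(),s["clock"],s["finger_gap"],s["joint_pos"].round(2))
c=viewer.calibration("wrist"); im=viewer.read_camera("wrist")
cv2.imwrite("pics/w1.png",cv2.resize(im[:,:,::-1],(800,600),interpolation=cv2.INTER_CUBIC))
print(w2p(c,[.568,-.109,.045])*800/512, w2p(c,s["tcp_pos"])*800/512)
```

```text
[ 0.56770851 -0.10672217  0.19170582] [[0.034, 0.999, 0.0], [0.999, -0.034, -0.0], [-0.0, 0.0, -1.0]] 2.15 0.029690378659297925 [-0.32  0.33 -0.03  1.21  0.    1.28]
[397.30935995 288.06277734] [395.19746853 377.80273436]
```

View pics/w1.png

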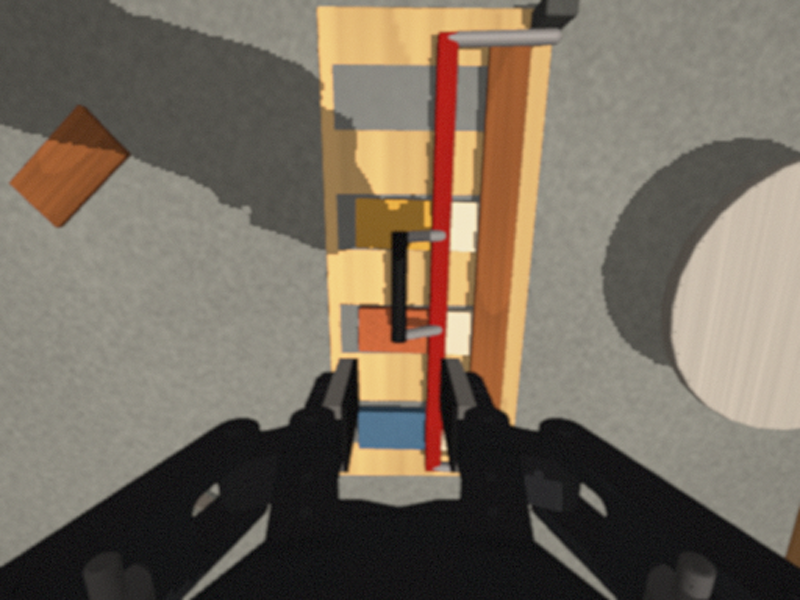

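The wrist view shows the rod centred at (400,287), against a prediction of (397,288), so the fix is good. I'll descend and grip the rod.

Call:
{"op": "carry_out", "data": {"plan": [[[0,0,0,0,-2,-50,30],[0,0,0,0,-2,-100,30],[0,0,0,0,-2,-125,30],[0,0,0,0,-2,-145,30],[0,0,0,0,-2,-153,30],[0,0,0,0,-2,-153,30],[0,0,0,0,-2,-153,30],[0,0,0,0,-2,-153,5],[0,0,0,0,-2,-153,5],[0,0,0,0,-2,-153,5],[0,0,0,0,-2,-153,5],[0,0,0,0,-2,-153,5],[0,0,0,0,-2,-153,5]]], "squeeze": 25}}

```text
clock: 3.5
tcp_pos: [0.5676, -0.1101, 0.0399]
orientation: [0.0, 0.72, 0.694, -0.0]
wrist_force: [-3.8, 0.1, 5.8]
finger_gap: 0.0109
grip_force: 24.6
```

Call:
{"op": "carry_out", "data": {"plan": [[[0,0,0,1.5,0,9.5,5],[0,0,0,4,0,19,5],[0,0,0,7,0,28,5],[0,0,0,11.5,-0.5,36.5,5],[0,0,0,16.5,-0.5,45,5],[0,0,0,22.5,-1,52.5,5],[0,0,0,29,-1,59.5,5],[0,0,0,36,-1.5,66,5],[0,0,0,44,-1.5,71.5,5],[0,0,0,52.5,-2,76,5],[0,0,0,61.5,-2.5,80,5],[0,0,0,70.5,-2.5,83,5],[0,0,0,80,-3,85,5],[0,0,0,89.5,-3.5,86.5,5],[0,0,0,99,-3.5,86.5,5],[0,0,0,109,-4,85.5,5],[0,0,0,118,-4.5,84,5],[0,0,0,118,-4.5,84,5],[0,0,0,118,-4.5,84,5]]]}}

```text
clock: 5.4
tcp_pos: [0.6883, -0.1152, 0.1252]
orientation: [0.003, 0.72, 0.694, 0.001]
wrist_force: [1.8, -3.1, 6.7]
finger_gap: 0.0108
grip_force: 31.7
```

Call:
{"op": "carry_out", "data": {"plan": [[[0,0,0,0,0,0,30],[0,0,0,0,0,0,30],[0,0,0,0,0,0,30],[0,0,0,0,0,40,30],[0,0,0,0,0,70,30],[0,0,1.569,-108,-126,70,55],[0,0,1.569,-108,-126,70,55],[0,0,1.569,-108,-126,70,55],[0,0,1.569,-108,-126,70,55],[0,0,1.569,-108,-126,70,55],[0,0,1.569,-108,-126,70,55],[0,0,1.569,-108,-126,70,55],[0,0,1.569,-108,-126,70,55],[0,0,1.569,-108,-126,0,55],[0,0,1.569,-108,-126,0,55],[0,0,1.569,-108,-126,0,55],[0,0,1.569,-108,-126,0,55],[0,0,1.569,-108,-126,0,55]]]}}

```text
clock: 7.2
tcp_pos: [0.5782, -0.2403, 0.1226]
orientation: [0.0, 0.02, 1.0, 0.0]
wrist_force: [0.3, 0.4, -0.1]
finger_gap: 0.0548
grip_force: 0.0
```

Run:
```python
from h import *
s=monitor.get_state(); r=R.from_quat(np.roll(s["orientation"],-1)).as_matrix(); print(s["tcp_pos"],np.degrees(np.arctan2(r[1,1],r[0,1])),r[:,2].round(3),s["clock"])
c=viewer.calibration("wrist"); im=viewer.read_camera("wrist")
cv2.imwrite("pics/w2.png",cv2.resize(im[:,:,::-1],(800,600),interpolation=cv2.INTER_CUBIC))
im=viewer.read_camera("side");crop(im,250,160,400,270,5,"pics/s2.png")
o=np.array([.5863,-.1102]);th=np.radians(-2.15);X=np.array([np.cos(th),np.sin(th)]);Y=np.array([-X[1],X[0]])
for x in(-.053,.047):
  for y in(-.112,-.148): print(w2p(c,[*(o+x*X+y*Y),.022])*800/512)
```

```text
[ 0.57823079 -0.24032708  0.12258054] 87.73510243940098 [ 0.  0. -1.] 7.2
[432.07080292 218.28538244]
[369.05794829 218.42806391]
[428.91641109 377.64052831]
[372.52738164 377.75263828]
```

View pics/w2.png

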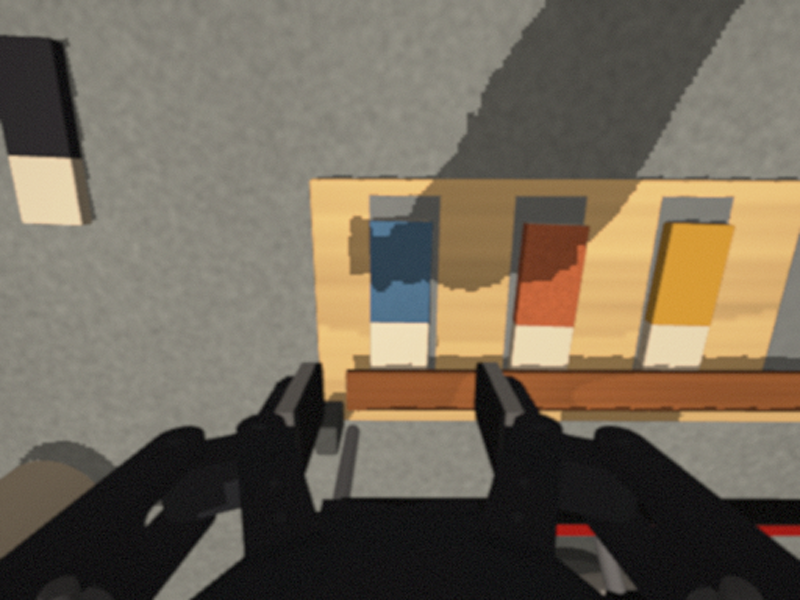

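View pics/s2.png

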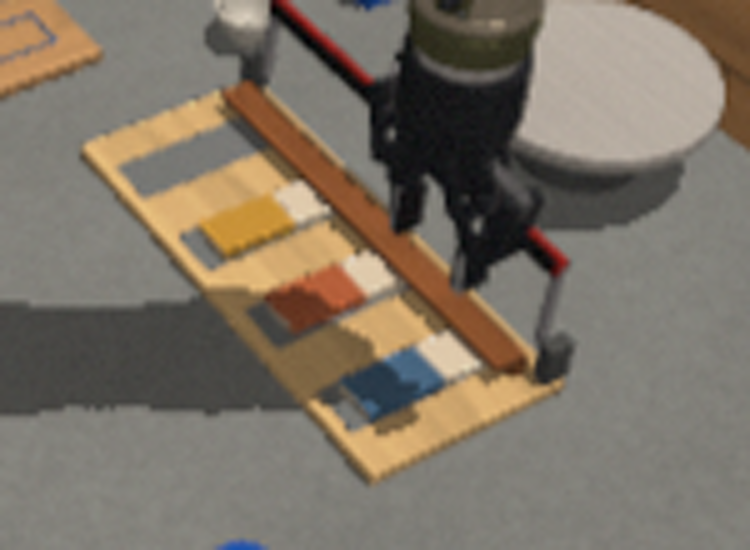

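Both views show the bar fully up and three tiles still in their lanes. The blue tile's front corners at (370,220) and (433,220) are within 2 px of the prediction. I'll grip it, slide it out and lift.

Call:
{"op": "carry_out", "data": {"plan": [[[0,0,0,0,0,-50,55],[0,0,0,0,0,-90,55],[0,0,0,0,0,-104,55],[0,0,0,0,0,-110,55],[0,0,0,0,0,-110,55],[0,0,0,0,0,-110,30],[0,0,0,0,0,-110,30],[0,0,0,0,0,-110,30],[0,0,0,0,0,-110,30],[0,0,0,0,0,-110,30],[0,0,0,-12,0.5,-110,30],[0,0,0,-24,1,-110,30],[0,0,0,-36,1.5,-110,30],[0,0,0,-50,2,-110,30],[0,0,0,-50,2,-110,30],[0,0,0,-50,2,-90,30],[0,0,0,-50,2,-50,30],[0,0,0,-50,2,0,30],[0,0,0,-50,2,0,30]]], "squeeze": 60}}

```text
clock: 9.2
tcp_pos: [0.5322, -0.2409, 0.1304]
orientation: [0.006, 0.019, 1.0, -0.003]
wrist_force: [0.6, -0.8, -0.6]
finger_gap: 0.0341
grip_force: 59.9
```

Call:
{"op": "carry_out", "data": {"plan": [[[0,0,-0.008,-10.5,453.5,0,30],[0,0,-0.008,-10.5,453.5,0,30],[0,0,-0.008,-10.5,453.5,0,30],[0,0,-0.008,-10.5,453.5,0,30],[0,0,-0.008,-10.5,453.5,0,30],[0,0,-0.008,-10.5,453.5,0,30],[0,0,-0.008,-10.5,453.5,0,30],[0,0,-0.008,-10.5,453.5,0,30],[0,0,-0.008,-10.5,453.5,0,30],[0,0,-0.008,-10.5,453.5,0,30],[0,0,-0.008,-10.5,453.5,0,30],[0,0,-0.008,-10.5,453.5,-40,30],[0,0,-0.008,-10.5,453.5,-70,30],[0,0,-0.008,-10.5,453.5,-80,30],[0,0,-0.008,-10.5,453.5,-80,30],[0,0,-0.008,-10.5,453.5,-80,30]]]}}

```text
clock: 10.8
tcp_pos: [0.5185, 0.2143, 0.0434]
orientation: [0.001, 0.024, 1.0, 0.0]
wrist_force: [-0.4, -0.9, -0.2]
finger_gap: 0.0342
grip_force: 60.0
```

Run:
```python
from h import *
s=monitor.get_state(); r=R.from_quat(np.roll(s["orientation"],-1)).as_matrix(); print(s["tcp_pos"],np.degrees(np.arctan2(r[1,1],r[0,1])),s["finger_gap"])
c=viewer.calibration("wrist"); im=viewer.read_camera("wrist")
cv2.imwrite("pics/w3.png",cv2.resize(im[:,:,::-1],(800,600),interpolation=cv2.INTER_CUBIC))
o=np.array([.5187,.2152]);th=np.radians(-2.69);X=np.array([np.cos(th),np.sin(th)]);Y=np.array([-X[1],X[0]])
for x in(-.053,.053):
  for y in(-.02,.02): print(w2p(c,[*(o+x*X+y*Y),.012])*800/512)
```

```text
[0.51848059 0.21433749 0.04342545] 87.28883946031074 0.03418178756247823
[353.95824371 225.01666408]
[451.41711034 224.95936655]
[360.71273648 447.8397337 ]
[443.7414246  447.79197941]
```

View pics/w3.png

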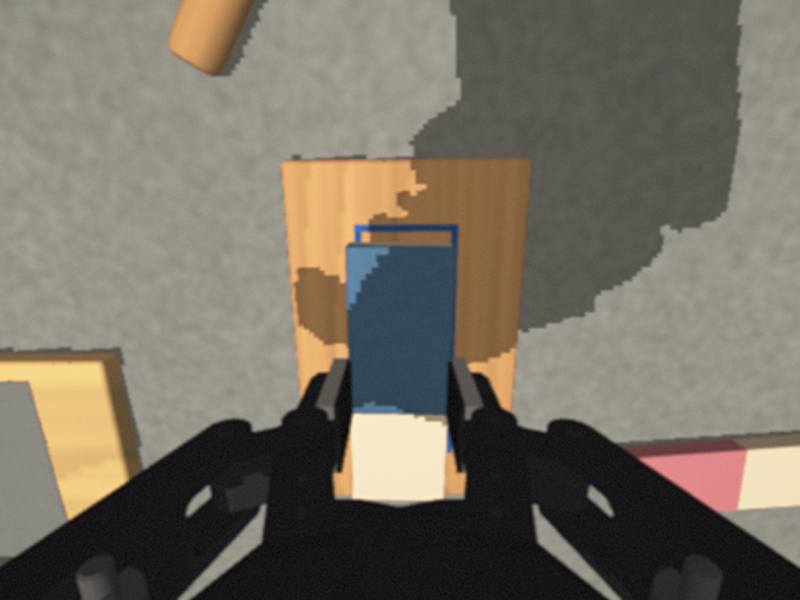

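Call:
{"op": "carry_out", "data": {"plan": [[[0,0,0,0,2,-15,30],[0,0,0,0,2,-25,30],[0,0,0,0,2,-30,30],[0,0,0,0,2,-30,30],[0,0,0,0,2,-30,30],[0,0,0,0,2,-30,55],[0,0,0,0,2,-30,55],[0,0,0,0,2,-30,55],[0,0,0,0,2,0,55],[0,0,0,0,2,50,55],[0,0,0.008,65.5,-366,79,55],[0,0,0.008,65.5,-366,79,55],[0,0,0.008,65.5,-366,79,55],[0,0,0.008,65.5,-366,79,55],[0,0,0.008,65.5,-366,79,55],[0,0,0.008,65.5,-366,79,55],[0,0,0.008,65.5,-366,79,55],[0,0,0.008,65.5,-366,79,55],[0,0,0.008,65.5,-366,79,55],[0,0,0.008,65.5,-366,79,55]]]}}

```text
clock: 12.85
tcp_pos: [0.5826, -0.1513, 0.1208]
orientation: [-0.0, 0.02, 1.0, 0.0]
wrist_force: [-0.1, -0.0, -0.5]
finger_gap: 0.0549
grip_force: 0.0
```

Run:
```python
from h import *
s=monitor.get_state(); print(s["tcp_pos"])
im=viewer.read_camera("top"); c=viewer.calibration("top")
crop(im,180,145,240,215,8,"pics/c3.png")
c0=viewer.calibration("wrist"); wi=viewer.read_camera("wrist"); cv2.imwrite("pics/w4.png",cv2.resize(wi[:,:,::-1],(800,600)))
```

```text
[ 0.58259717 -0.15131194  0.12077164]
```

View pics/c3.png

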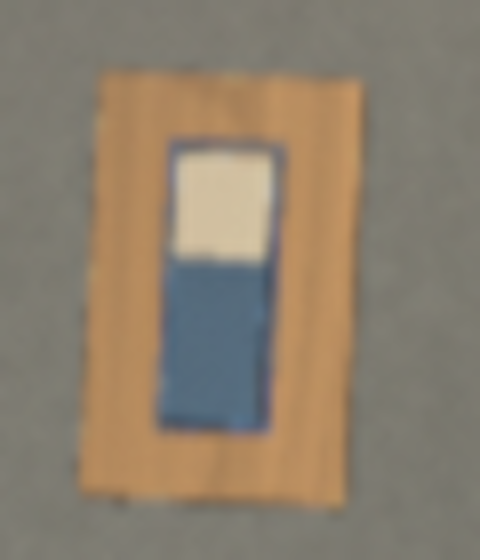

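The blue tile sits squarely inside the outline (c3 crop, about (165-272, 150-428)). The terracotta tile is next.

Call:
{"op": "carry_out", "data": {"plan": [[[0,0,0,1,0,-50,55],[0,0,0,1,0,-90,55],[0,0,0,1,0,-103,55],[0,0,0,1,0,-108,55],[0,0,0,1,0,-108,55],[0,0,0,1,0,-108,30],[0,0,0,1,0,-108,30],[0,0,0,1,0,-108,30],[0,0,0,1,0,-108,30],[0,0,0,1,0,-108,30],[0,0,0,-12,0.5,-108,30],[0,0,0,-24,1,-108,30],[0,0,0,-36,1.5,-108,30],[0,0,0,-50,2,-108,30],[0,0,0,-50,2,-108,30],[0,0,0,-50,2,-90,30],[0,0,0,-50,2,-50,30],[0,0,0,-50,2,0,30],[0,0,0,-50,2,0,30],[0,0,0,-50,2,0,30]]]}}

```text
clock: 14.95
tcp_pos: [0.5346, -0.1496, 0.1238]
orientation: [0.002, 0.019, 1.0, -0.001]
wrist_force: [-0.8, 0.4, -1.4]
finger_gap: 0.0336
grip_force: 59.7
```

Call:
{"op": "carry_out", "data": {"plan": [[[0,0,-0.008,-15.5,365.5,0,30],[0,0,-0.008,-15.5,365.5,0,30],[0,0,-0.008,-15.5,365.5,0,30],[0,0,-0.008,-15.5,365.5,0,30],[0,0,-0.008,-15.5,365.5,0,30],[0,0,-0.008,-15.5,365.5,0,30],[0,0,-0.008,-15.5,365.5,0,30],[0,0,-0.008,-15.5,365.5,0,30],[0,0,-0.008,-15.5,365.5,0,30],[0,0,-0.008,-15.5,365.5,-40,30],[0,0,-0.008,-15.5,365.5,-70,30],[0,0,-0.008,-15.5,365.5,-85,30],[0,0,-0.008,-15.5,365.5,-85,30],[0,0,-0.008,-15.5,365.5,-85,30]]]}}

```text
clock: 16.35
tcp_pos: [0.5174, 0.2152, 0.0361]
orientation: [-0.001, 0.024, 1.0, -0.0]
wrist_force: [-0.3, 0.9, -0.4]
finger_gap: 0.0338
grip_force: 59.8
```

Run:
```python
from h import *
s=monitor.get_state(); r=R.from_quat(np.roll(s["orientation"],-1)).as_matrix(); print(s["tcp_pos"],np.degrees(np.arctan2(r[1,1],r[0,1])),s["finger_gap"])
# held-tile front edge row in wrist (blue tile was at row 245 of 600 when held)
im=viewer.read_camera("wrist").astype(int); col=im[100:300,250:268].mean(1); print([(i+100,*v.round().astype(int)) for i,v in enumerate(col) if 30<i<80][::2])
```

```text
[0.51736691 0.21521344 0.03606561] 87.27651405782035 0.03383284085345706
[(131, np.int64(145), np.int64(107), np.int64(69)), (133, np.int64(134), np.int64(99), np.int64(64)), (135, np.int64(156), np.int64(115), np.int64(73)), (137, np.int64(163), np.int64(120), np.int64(77)), (139, np.int64(162), np.int64(120), np.int64(77)), (141, np.int64(157), np.int64(116), np.int64(74)), (143, np.int64(135), np.int64(100), np.int64(64)), (145, np.int64(132), np.int64(98), np.int64(66)), (147, np.int64(67), np.int64(68), np.int64(88)), (149, np.int64(27), np.int64(57), np.int64(94)), (151, np.int64(67), np.int64(74), np.int64(90)), (153, np.int64(87), np.int64(85), np.int64(80)), (155, np.int64(111), np.int64(95), np.int64(79)), (157, np.int64(121), np.int64(70), np.int64(47)), (159, np.int64(127), np.int64(66), np.int64(39)), (161, np.int64(126), np.int64(66), np.int64(40)), (163, np.int64(126), np.int64(65), np.int64(39)), (165, np.int64(126), np.int64(66), np.int64(40)), (167, np.int64(125), np.int64(65), np.int64(40)), (169, np.int64(124), np.int64(65), np.int64(39)), (171, np.int64(122), np.int64(64), np.int64(38)), (173, np.int64(123), np.int64(64), np.int64(39)), (175, np.int64(123), np.int64(64), np.int64(37)), (177, np.int64(123), np.int64(64), np.int64(38)), (179, np.int64(123), np.int64(64), np.int64(38))]
```

Call:
{"op": "carry_out", "data": {"plan": [[[0,0,0,1,1,-7,30],[0,0,0,1,1,-12.5,30],[0,0,0,1,1,-12.5,30],[0,0,0,1,1,-12.5,30],[0,0,0,1,1,-12.5,55],[0,0,0,1,1,-12.5,55],[0,0,0,1,1,-12.5,55],[0,0,0,1,1,20,55],[0,0,0,1,1,60,55],[0,0,0.008,69,-282,86,55],[0,0,0.008,69,-282,86,55],[0,0,0.008,69,-282,86,55],[0,0,0.008,69,-282,86,55],[0,0,0.008,69,-282,86,55],[0,0,0.008,69,-282,86,55],[0,0,0.008,69,-282,86,55],[0,0,0.008,69,-282,86,55],[0,0,0.008,69,-282,86,55],[0,0,0.008,69,-282,86,55]]]}}

```text
clock: 18.3
tcp_pos: [0.5859, -0.0638, 0.122]
orientation: [-0.0, 0.018, 1.0, 0.0]
wrist_force: [-0.6, 0.2, 0.2]
finger_gap: 0.0551
grip_force: 0.0
```

Call:
{"op": "carry_out", "data": {"plan": [[[0,0,0,0,0,-50,55],[0,0,0,0,0,-90,55],[0,0,0,0,0,-104,55],[0,0,0,0,0,-109,55],[0,0,0,0,0,-109,55],[0,0,0,0,0,-109,30],[0,0,0,0,0,-109,30],[0,0,0,0,0,-109,30],[0,0,0,0,0,-109,30],[0,0,0,0,0,-109,30],[0,0,0,-12,0.5,-109,30],[0,0,0,-24,1,-109,30],[0,0,0,-36,1.5,-109,30],[0,0,0,-50,2,-109,30],[0,0,0,-50,2,-109,30],[0,0,0,-50,2,-90,30],[0,0,0,-50,2,-50,30],[0,0,0,-50,2,0,30],[0,0,0,-50,2,0,30],[0,0,0,-50,2,0,30]]]}}

```text
clock: 20.3
tcp_pos: [0.5378, -0.0638, 0.1242]
orientation: [0.002, 0.019, 1.0, -0.001]
wrist_force: [-0.5, 0.4, -0.9]
finger_gap: 0.0343
grip_force: 59.8
```

Call:
{"op": "carry_out", "data": {"plan": [[[0,0,-0.008,-18,281,0,30],[0,0,-0.008,-18,281,0,30],[0,0,-0.008,-18,281,0,30],[0,0,-0.008,-18,281,0,30],[0,0,-0.008,-18,281,0,30],[0,0,-0.008,-18,281,0,30],[0,0,-0.008,-18,281,0,30],[0,0,-0.008,-18,281,0,30],[0,0,-0.008,-18,281,-40,30],[0,0,-0.008,-18,281,-75,30],[0,0,-0.008,-18,281,-75,30],[0,0,-0.008,-18,281,-75,30],[0,0,-0.008,-18,281,-75,30]]]}}

```text
clock: 21.6
tcp_pos: [0.5198, 0.2172, 0.0489]
orientation: [0.001, 0.023, 1.0, 0.0]
wrist_force: [0.4, -0.1, -0.5]
finger_gap: 0.0335
grip_force: 60.0
```

Run:
```python
from h import *
s=monitor.get_state(); r=R.from_quat(np.roll(s["orientation"],-1)).as_matrix(); print(s["tcp_pos"],np.degrees(np.arctan2(r[1,1],r[0,1])),s["finger_gap"])
im=viewer.read_camera("wrist"); crop(im,180,110,330,260,4,"pics/w5.png")
# tile4 from saved wrist pic not calibrated; re-measure in top picture
t=viewer.read_camera("top"); crop(t,410,165,455,225,10,"pics/t4.png"); cv2.imwrite("pics/top_b.png",t[:,:,::-1])
```

```text
[0.51981268 0.21715126 0.04885804] 87.30751756129081 0.03354553735439631
```

View pics/w5.png

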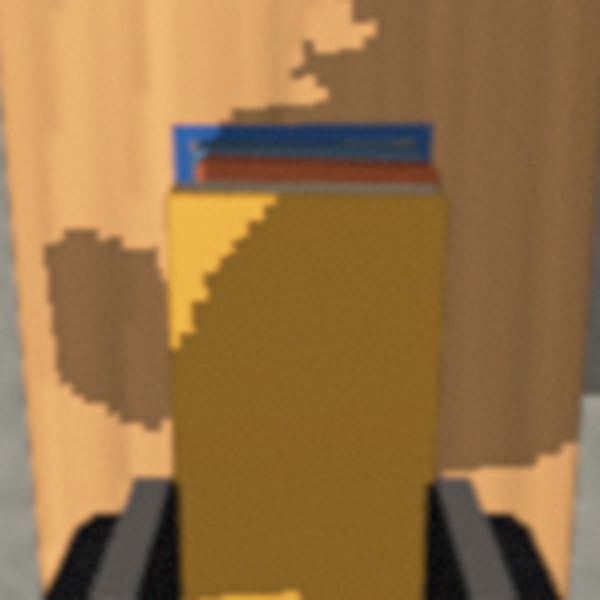

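View pics/t4.png

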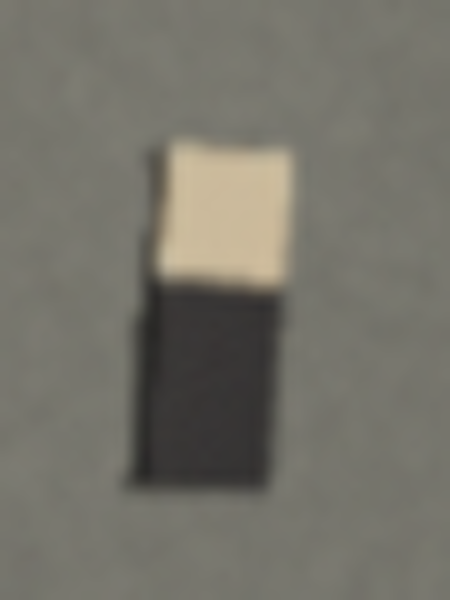

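The yellow tile is held square over the pile: its edges run 168-446, centred at 307 px, with the outline centred at 302. The black tile4's top corners in the crop are (168,143), (293,152), (269,489) and (144,486).

Call:
{"op": "carry_out", "data": {"plan": [[[0,0,0,-1,-1,-8,30],[0,0,0,-1,-1,-15.5,30],[0,0,0,-1,-1,-15.5,30],[0,0,0,-1,-1,-15.5,30],[0,0,0,-1,-1,-15.5,55],[0,0,0,-1,-1,-15.5,55],[0,0,0,-1,-1,-15.5,55],[0,0,0,-1,-1,20,55],[0,0,0,-1,-1,70,55],[0,0,0,-1,-1,90,55],[0,0,0,-1,-1,90,55]]]}}

```text
clock: 22.8
tcp_pos: [0.52, 0.2173, 0.1409]
orientation: [0.003, 0.023, 1.0, 0.001]
wrist_force: [0.5, -0.6, -0.1]
finger_gap: 0.0551
grip_force: 0.0
```

Run:
```python
from h import *
s=monitor.get_state(); r=R.from_quat(np.roll(s["orientation"],-1)).as_matrix(); print(s["tcp_pos"],np.degrees(np.arctan2(r[1,1],r[0,1])),s["finger_gap"])
c=viewer.calibration("top")
P=[p2w(c,(410+(u+.5)/10-.5,165+(v+.5)/10-.5),.01)[:2] for u,v in((168,143),(293,152),(269,489),(144,486))]
d=P[0]+P[1]-P[2]-P[3]; print(np.mean(P,0),np.degrees(np.arctan2(d[1],d[0])),np.linalg.norm(d)/2,np.linalg.norm(P[0]-P[1]))
```

```text
[0.51996059 0.21732497 0.14091452] 87.38553173363216 0.05510629797047969
[ 0.47366597 -0.44537764] -4.66717041111904 0.1001773639253141 0.036272941682639726
```

Call:
{"op": "carry_out", "data": {"plan": [[[0,0,-0.036,-46,-662,0,55],[0,0,-0.036,-46,-662,0,55],[0,0,-0.036,-46,-662,0,55],[0,0,-0.036,-46,-662,0,55],[0,0,-0.036,-46,-662,0,55],[0,0,-0.036,-46,-662,0,55],[0,0,-0.036,-46,-662,0,55],[0,0,-0.036,-46,-662,0,55],[0,0,-0.036,-46,-662,0,55],[0,0,-0.036,-46,-662,0,55],[0,0,-0.036,-46,-662,0,55],[0,0,-0.036,-46,-662,0,55],[0,0,-0.036,-46,-662,0,55],[0,0,-0.036,-46,-662,0,55],[0,0,-0.036,-46,-662,-40,55],[0,0,-0.036,-46,-662,-60,55],[0,0,-0.036,-46,-662,-60,55],[0,0,-0.036,-46,-662,-60,55],[0,0,-0.036,-46,-662,-60,55]]]}}

```text
clock: 24.7
tcp_pos: [0.4723, -0.4456, 0.0785]
orientation: [0.001, 0.041, 0.999, -0.001]
wrist_force: [0.2, -0.9, 0.7]
finger_gap: 0.0548
grip_force: 0.0
```

Run:
```python
from h import *
s=monitor.get_state(); r=R.from_quat(np.roll(s["orientation"],-1)).as_matrix(); print(s["tcp_pos"],np.degrees(np.arctan2(r[1,1],r[0,1])),s["finger_gap"])
c=viewer.calibration("wrist"); im=viewer.read_camera("wrist").astype(int)
v,_=None,None
b=(im.sum(2)<135)
# predicted front (black) edge at z=.01 and the measured row of the black part
o=np.array([.4737,-.4454]);th=np.radians(-4.7);X=np.array([np.cos(th),np.sin(th)])
p=w2p(c,[*(o-.05*X),.01]); q=w2p(c,[*(o+.05*X),.01]); print(p,q)
u=int(round(p[0])); print([(i,*im[i,u-3:u+4].mean(0).round().astype(int).tolist()) for i in range(int(p[1])-12,int(p[1])+12,1)])
j=int(p[1])+15; print([(i,int(im[j:j+4,i].sum()/4)) for i in range(u-50,u+50,2)])
```

```text
[ 0.47225664 -0.44555145  0.07849996] 85.35136558151703 0.054772275357930104
[256.67800544 144.75452665] [256.42948196 259.24869197]
[(132, 149, 146, 136), (133, 149, 146, 135), (134, 143, 141, 131), (135, 135, 133, 123), (136, 130, 127, 117), (137, 120, 117, 109), (138, 114, 112, 104), (139, 114, 112, 105), (140, 115, 113, 104), (141, 114, 112, 104), (142, 108, 106, 97), (143, 97, 96, 89), (144, 82, 81, 75), (145, 53, 51, 48), (146, 29, 28, 28), (147, 29, 28, 29), (148, 33, 30, 31), (149, 32, 31, 31), (150, 35, 32, 33), (151, 32, 32, 32), (152, 32, 31, 31), (153, 33, 31, 31), (154, 34, 32, 32), (155, 33, 29, 32)]
[(207, 448), (209, 416), (211, 283), (213, 257), (215, 257), (217, 261), (219, 264), (221, 270), (223, 268), (225, 263), (227, 261), (229, 256), (231, 262), (233, 261), (235, 197), (237, 149), (239, 142), (241, 103), (243, 91), (245, 96), (247, 96), (249, 93), (251, 92), (253, 96), (255, 92), (257, 95), (259, 95), (261, 102), (263, 93), (265, 95), (267, 92), (269, 95), (271, 90), (273, 91), (275, 95), (277, 99), (279, 105), (281, 208), (283, 270), (285, 262), (287, 260), (289, 264), (291, 267), (293, 264), (295, 258), (297, 251), (299, 256), (301, 259), (303, 261), (305, 258)]
```

Call:
{"op": "carry_out", "data": {"plan": [[[0,0,0,0,0,-40,55],[0,0,0,0,0,-65,55],[0,0,0,0,0,-76,55],[0,0,0,0,0,-76,55],[0,0,0,0,0,-76,55],[0,0,0,0,0,-76,30],[0,0,0,0,0,-76,30],[0,0,0,0,0,-76,30],[0,0,0,0,0,-76,30],[0,0,0,0,0,-76,30],[0,0,0,0,0,-40,30],[0,0,0,0,0,10,30],[0,0,0,0,0,62,30],[0,0,0,0,0,62,30],[0,0,0,0,0,62,30]]]}}

```text
clock: 26.25
tcp_pos: [0.4726, -0.4467, 0.1423]
orientation: [0.002, 0.041, 0.999, -0.002]
wrist_force: [-0.9, -0.6, -0.4]
finger_gap: 0.0335
grip_force: 60.1
```

Call:
{"op": "carry_out", "data": {"plan": [[[0,0,0.034,46,662,0,30],[0,0,0.034,46,662,0,30],[0,0,0.034,46,662,0,30],[0,0,0.034,46,662,0,30],[0,0,0.034,46,662,0,30],[0,0,0.034,46,662,0,30],[0,0,0.034,46,662,0,30],[0,0,0.034,46,662,0,30],[0,0,0.034,46,662,0,30],[0,0,0.034,46,662,0,30],[0,0,0.034,46,662,0,30],[0,0,0.034,46,662,0,30],[0,0,0.034,46,662,0,30],[0,0,0.034,46,662,0,30],[0,0,0.034,46,662,-50,30],[0,0,0.034,46,662,-80,30],[0,0,0.034,46,662,-80,30],[0,0,0.034,46,662,-80,30],[0,0,0.034,46,662,-80,30]]]}}

```text
clock: 28.15
tcp_pos: [0.5187, 0.2164, 0.0608]
orientation: [0.001, 0.024, 1.0, 0.0]
wrist_force: [-0.3, 0.8, -0.1]
finger_gap: 0.0338
grip_force: 60.2
```

```bash
cat > held.py <<'E'
from h import *
import sys
s=monitor.get_state(); r=R.from_quat(np.roll(s["orientation"],-1)).as_matrix(); print(s["tcp_pos"],np.degrees(np.arctan2(r[1,1],r[0,1])),s["finger_gap"])
im=viewer.read_camera("wrist").astype(int); cv2.imwrite(sys.argv[1],cv2.resize(im[110:260,180:330,::-1].astype(np.uint8),None,fx=4,fy=4))
print([(i,*im[i,252:260].mean(0).round().astype(int).tolist()) for i in range(136,170)])
E
python3 held.py pics/w6.png
```

```text
[0.51870142 0.2163656  0.06079511] 87.22041009411733 0.033762174573081956
[(136, 142, 105, 67), (137, 143, 107, 68), (138, 146, 108, 69), (139, 148, 109, 69), (140, 132, 100, 77), (141, 86, 77, 93), (142, 39, 61, 98), (143, 31, 61, 100), (144, 45, 66, 96), (145, 60, 73, 88), (146, 62, 75, 84), (147, 60, 77, 90), (148, 84, 87, 92), (149, 111, 95, 83), (150, 119, 96, 72), (151, 123, 93, 53), (152, 138, 100, 40), (153, 147, 108, 41), (154, 149, 108, 42), (155, 150, 110, 43), (156, 151, 110, 43), (157, 140, 102, 40), (158, 103, 76, 34), (159, 56, 43, 27), (160, 28, 25, 26), (161, 27, 26, 28), (162, 35, 33, 34), (163, 34, 33, 33), (164, 35, 33, 34), (165, 35, 34, 34), (166, 35, 32, 34), (167, 35, 34, 34), (168, 34, 32, 33), (169, 35, 32, 33)]
```

Call:
{"op": "carry_out", "data": {"plan": [[[0,0,0,-1,0,-8,30],[0,0,0,-1,0,-15,30],[0,0,0,-1,0,-15.5,30],[0,0,0,-1,0,-15.5,30],[0,0,0,-1,0,-15.5,55],[0,0,0,-1,0,-15.5,55],[0,0,0,-1,0,-15.5,55],[0,0,0,-1,0,20,55],[0,0,0,-1,0,65,55],[0,0,0,-1,0,80,55],[0,0,0,-1,0,80,55],[0,0,-1.494,80,152,80,55],[0,0,-1.494,80,152,80,55],[0,0,-1.494,80,152,80,55],[0,0,-1.494,80,152,80,55],[0,0,-1.494,80,152,80,55],[0,0,-1.494,80,152,80,55],[0,0,-1.494,80,152,80,55],[0,0,-1.494,80,152,80,55],[0,0,-1.494,80,152,80,55]]]}}

```text
clock: 30.2
tcp_pos: [0.5965, 0.3682, 0.1365]
orientation: [-0.001, 0.646, 0.764, -0.002]
wrist_force: [0.4, -0.5, 0.3]
finger_gap: 0.0551
grip_force: 0.0
```

Call:
{"op": "carry_out", "data": {"plan": [[[0,0,0,0,0,-40,55],[0,0,0,0,0,-60,55],[0,0,0,0,0,-60,55],[0,0,0,0,0,-60,55],[0,0,0,0,0,-60,55]]]}}

```text
clock: 30.7
tcp_pos: [0.5982, 0.369, 0.0802]
orientation: [0.0, 0.643, 0.766, 0.001]
wrist_force: [0.3, 0.3, 0.8]
finger_gap: 0.0549
grip_force: 0.0
```

Run:
```python
from h import *
s=monitor.get_state(); r=R.from_quat(np.roll(s["orientation"],-1)).as_matrix(); print(s["tcp_pos"],np.degrees(np.arctan2(r[1,1],r[0,1])),s["finger_gap"])
c=viewer.calibration("wrist"); im=viewer.read_camera("wrist")
for x in(-.05,.05):
  for y in(-.018,.018):
    th=np.radians(91.73);X=np.array([np.cos(th),np.sin(th)]);Y=np.array([-X[1],X[0]])
    print(w2p(c,[*(np.array([.5996,.3684])+x*X+y*Y),.01])*800/512)
t=viewer.read_camera("top")
w=cv2.resize(im[80:280,130:380,::-1],(500,400),interpolation=cv2.INTER_CUBIC)
b=cv2.resize(t[135:235,125:185,::-1],(240,400),interpolation=cv2.INTER_CUBIC)
cv2.imwrite("pics/m1.png",np.hstack([cv2.resize(im[:,:,::-1],(530,398)),cv2.resize(t[135:235,125:190,::-1],(260,398),interpolation=cv2.INTER_CUBIC)]))
```

```text
[0.59816657 0.36896829 0.08022031] 9.914047986566977 0.054880419017304796
[417.6530193  406.36217466]
[354.94089382 398.36956658]
[448.30560923 231.42787251]
[377.51829353 221.1398045 ]
```

View pics/m1.png

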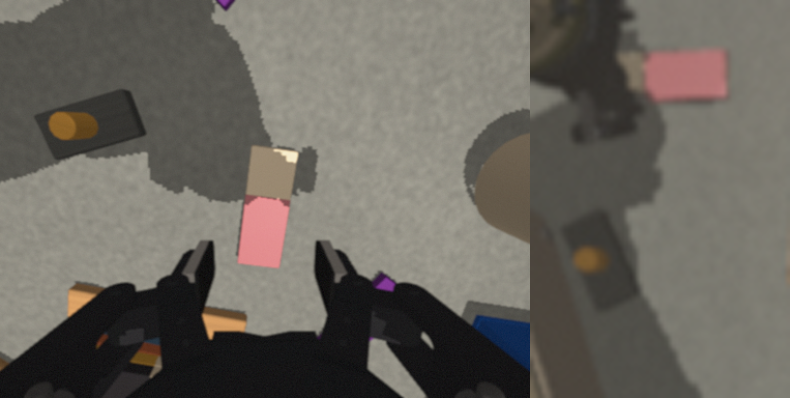

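The pink tile's far corners are at (376,220) and (450,228), against a prediction of (378,221) and (448,231). The weight hasn't been knocked so far. I'll finish the turn and grip.

Call:
{"op": "carry_out", "data": {"plan": [[[0,0,-0.143,1,-0.5,0,55],[0,0,-0.143,1,-0.5,0,55],[0,0,-0.143,1,-0.5,-40,55],[0,0,-0.143,1,-0.5,-66,55],[0,0,-0.143,1,-0.5,-77.5,55],[0,0,-0.143,1,-0.5,-77.5,55],[0,0,-0.143,1,-0.5,-77.5,55],[0,0,-0.143,1,-0.5,-77.5,30],[0,0,-0.143,1,-0.5,-77.5,30],[0,0,-0.143,1,-0.5,-77.5,30],[0,0,-0.143,1,-0.5,-77.5,30],[0,0,-0.143,1,-0.5,-77.5,30],[0,0,-0.143,1,-0.5,-40,30],[0,0,-0.143,1,-0.5,10,30],[0,0,-0.143,1,-0.5,50,30],[0,0,-0.143,1,-0.5,50,30],[0,0,-0.143,1,-0.5,50,30],[0,0,-0.143,1,-0.5,50,30]]]}}

```text
clock: 32.6
tcp_pos: [0.5977, 0.3677, 0.128]
orientation: [-0.0, 0.696, 0.718, -0.001]
wrist_force: [-0.1, -0.6, -0.2]
finger_gap: 0.0331
grip_force: 60.0
```

Run:
```python
from h import *
s=monitor.get_state(); r=R.from_quat(np.roll(s["orientation"],-1)).as_matrix(); print(s["tcp_pos"],np.degrees(np.arctan2(r[1,1],r[0,1])),s["finger_gap"],s["joint_pos"].round(2))
```

```text
[0.597656   0.36770889 0.1280312 ] 1.7240137330518392 0.03309117230574796 [ 0.44  0.61  0.25  1.22 -0.    1.98]
```

Call:
{"op": "carry_out", "data": {"plan": [[[0,0,1.493,-79,-151.5,0,30],[0,0,1.493,-79,-151.5,0,30],[0,0,1.493,-79,-151.5,0,30],[0,0,1.493,-79,-151.5,0,30],[0,0,1.493,-79,-151.5,0,30],[0,0,1.493,-79,-151.5,0,30],[0,0,1.493,-79,-151.5,0,30],[0,0,1.493,-79,-151.5,0,30],[0,0,1.493,-79,-151.5,0,30],[0,0,1.493,-79,-151.5,0,30],[0,0,1.493,-79,-151.5,0,30],[0,0,1.493,-79,-151.5,0,30],[0,0,1.493,-79,-151.5,0,30],[0,0,1.493,-79,-151.5,-40,30],[0,0,1.493,-79,-151.5,-56,30],[0,0,1.493,-79,-151.5,-56,30],[0,0,1.493,-79,-151.5,-56,30]]]}}

```text
clock: 34.3
tcp_pos: [0.5194, 0.2166, 0.0734]
orientation: [-0.0, 0.024, 1.0, -0.0]
wrist_force: [-0.1, 0.2, 0.1]
finger_gap: 0.0332
grip_force: 60.0
```

```bash
python3 held.py pics/w7.png
```

```text
[0.5194016  0.21660282 0.07343561] 87.2136478671032 0.03319684972962178
[(136, 134, 100, 63), (137, 130, 98, 65), (138, 107, 86, 74), (139, 64, 66, 86), (140, 32, 54, 89), (141, 34, 58, 89), (142, 54, 67, 86), (143, 68, 75, 82), (144, 59, 73, 84), (145, 73, 79, 85), (146, 102, 87, 74), (147, 109, 84, 49), (148, 102, 76, 36), (149, 77, 61, 41), (150, 50, 44, 38), (151, 32, 30, 30), (152, 38, 36, 35), (153, 71, 64, 54), (154, 106, 94, 78), (155, 124, 111, 91), (156, 141, 125, 103), (157, 149, 134, 110), (158, 152, 136, 113), (159, 153, 136, 114), (160, 153, 136, 113), (161, 153, 136, 113), (162, 153, 136, 113), (163, 153, 136, 113), (164, 153, 137, 113), (165, 153, 136, 114), (166, 154, 137, 114), (167, 153, 136, 113), (168, 153, 136, 113), (169, 153, 136, 113)]
```

Call:
{"op": "carry_out", "data": {"plan": [[[0,0,0,-1,0,-10,30],[0,0,0,-1,0,-17.5,30],[0,0,0,-1,0,-17.5,30],[0,0,0,-1,0,-17.5,30],[0,0,0,-1,0,-17.5,55],[0,0,0,-1,0,-17.5,55],[0,0,0,-1,0,-17.5,55],[0,0,0,-1,0,20,55],[0,0,0,-1,0,60,55],[0,0,0,-1,0,60,55],[0,0,0.503,-60,194.5,60,40],[0,0,0.503,-60,194.5,60,40],[0,0,0.503,-60,194.5,60,40],[0,0,0.503,-60,194.5,60,40],[0,0,0.503,-60,194.5,60,40],[0,0,0.503,-60,194.5,60,40],[0,0,0.503,-60,194.5,60,40],[0,0,0.503,-60,194.5,60,40]]]}}

```text
clock: 36.15
tcp_pos: [0.46, 0.4096, 0.1331]
orientation: [-0.0, -0.225, 0.974, -0.0]
wrist_force: [0.7, -0.3, -0.0]
finger_gap: 0.0401
grip_force: 0.0
```

Run:
```python
from h import *
s=monitor.get_state(); r=R.from_quat(np.roll(s["orientation"],-1)).as_matrix(); print(s["tcp_pos"],np.degrees(np.arctan2(r[1,1],r[0,1])),s["finger_gap"])
c=viewer.calibration("wrist"); im=viewer.read_camera("wrist"); t=viewer.read_camera("top")
print(w2p(c,[.4593,.411,.04])*500/512)
cv2.imwrite("pics/m2.png",np.hstack([cv2.resize(im[:,:,::-1],(500,375)),cv2.resize(t[145:215,184:240,::-1],(300,375),interpolation=cv2.INTER_CUBIC)]))
```

```text
[0.45999645 0.40959138 0.13309275] 115.9499473700953 0.04006256905115623
[252.36243286 191.68778309]
```

View pics/m2.png

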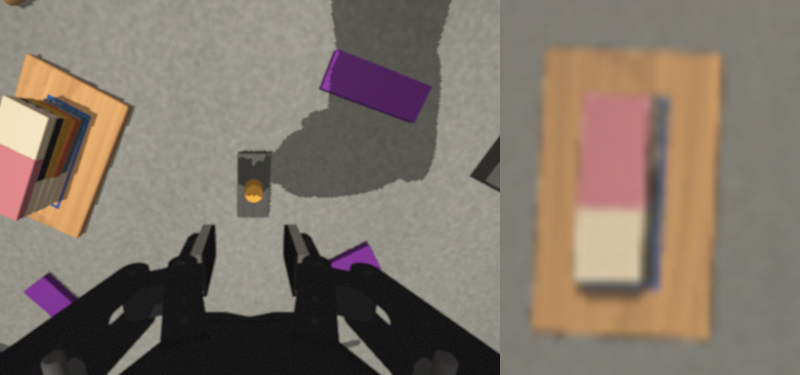

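The knob top is at (254,191), against a prediction of (252,192). The pile stands square, seen with its expected parallax. I'll grip the knob.

Call:
{"op": "carry_out", "data": {"plan": [[[0,0,0,-0.5,1,-50,40],[0,0,0,-0.5,1,-90,40],[0,0,0,-0.5,1,-108,40],[0,0,0,-0.5,1,-114,40],[0,0,0,-0.5,1,-114,40],[0,0,0,-0.5,1,-114,12],[0,0,0,-0.5,1,-114,12],[0,0,0,-0.5,1,-114,12],[0,0,0,-0.5,1,-114,12],[0,0,0,-0.5,1,-114,12],[0,0,0,-0.5,1,-114,12],[0,0,0,-0.5,1,-80,12],[0,0,0,-0.5,1,-40,12],[0,0,0,-0.5,1,0,12],[0,0,0,-0.5,1,10,12],[0,0,0,-0.5,1,10,12],[0,0,0,-0.5,1,10,12]]], "squeeze": 80}}

```text
clock: 37.95
tcp_pos: [0.4581, 0.4115, 0.1415]
orientation: [-0.001, -0.226, 0.974, -0.0]
wrist_force: [-0.3, -0.7, -4.4]
finger_gap: 0.0151
grip_force: 78.9
```

Run:
```python
from h import *
s=monitor.get_state(); r=R.from_quat(np.roll(s["orientation"],-1)).as_matrix(); print(s["tcp_pos"],np.degrees(np.arctan2(r[1,1],r[0,1])),s["finger_gap"])
c=viewer.calibration("top"); k=300/56
P=[p2w(c,(184+(u+.5)/k-.5,145+(v+.5)*70/375-.5),.062)[:2] for u,v in((82,93),(152,96),(142,283),(75,279))]
d=P[0]+P[1]-P[2]-P[3];print(np.mean(P,0),np.degrees(np.arctan2(d[1],d[0])),np.linalg.norm(d)/2)
P=[p2w(c,(184+(u+.5)/k-.5,145+(v+.5)*70/375-.5),.012)[:2] for u,v in((46,47),(221,53),(209,339),(31,330))]; print("board",np.mean(P,0))
```

```text
[0.45809939 0.41148538 0.14154444] 116.0824098813148 0.015121026723629324
[0.51695609 0.21453542] -2.034593706539618 0.09955650043191924
board [0.51845884 0.21561082]
```

Call:
{"op": "carry_out", "data": {"plan": [[[0,0,-0.503,60,-195.5,0,12],[0,0,-0.503,60,-195.5,0,12],[0,0,-0.503,60,-195.5,0,12],[0,0,-0.503,60,-195.5,0,12],[0,0,-0.503,60,-195.5,0,12],[0,0,-0.503,60,-195.5,0,12],[0,0,-0.503,60,-195.5,0,12],[0,0,-0.503,60,-195.5,0,12],[0,0,-0.503,60,-195.5,0,12],[0,0,-0.503,60,-195.5,-30,12],[0,0,-0.503,60,-195.5,-45,12],[0,0,-0.503,60,-195.5,-45,12],[0,0,-0.503,60,-195.5,-45,12],[0,0,-0.503,60,-195.5,-45,12]]]}}

```text
clock: 39.35
tcp_pos: [0.5198, 0.2173, 0.0995]
orientation: [0.001, 0.023, 1.0, 0.0]
wrist_force: [0.4, 0.2, -2.9]
finger_gap: 0.0149
grip_force: 79.4
```

Call:
{"op": "carry_out", "data": {"plan": [[[0,0,0,-1.5,-1,-8,12],[0,0,0,-1.5,-1,-14,12],[0,0,0,-1.5,-1,-16,12],[0,0,0,-1.5,-1,-16,12],[0,0,0,-1.5,-1,-16,12]]]}}

```text
clock: 39.85
tcp_pos: [0.5175, 0.2157, 0.0834]
orientation: [0.0, 0.024, 1.0, 0.0]
wrist_force: [-3.1, -0.5, 5.1]
finger_gap: 0.0154
grip_force: 80.7
```

Call:
{"op": "carry_out", "data": {"plan": [[[0,0,0,0,0,0,40],[0,0,0,0,0,0,40],[0,0,0,0,0,0,40],[0,0,0,0,0,20,40],[0,0,0,0,0,60,40],[0,0,0,0,0,112,40],[0,0,-1.56,170,-331,112,30],[0,0,-1.56,170,-331,112,30],[0,0,-1.56,170,-331,112,30],[0,0,-1.56,170,-331,112,30],[0,0,-1.56,170,-331,112,30],[0,0,-1.56,170,-331,112,30],[0,0,-1.56,170,-331,112,30],[0,0,-1.56,170,-331,112,30],[0,0,-1.56,170,-331,112,30],[0,0,-1.56,170,-331,112,30],[0,0,-1.56,170,-331,112,30],[0,0,-1.56,170,-331,112,30],[0,0,-1.56,170,-331,112,30],[0,0,-1.56,170,-331,112,30]]], "squeeze": 25}}

```text
clock: 41.85
tcp_pos: [0.6875, -0.1153, 0.1942]
orientation: [0.0, 0.72, 0.694, 0.0]
wrist_force: [0.8, 0.2, -0.5]
finger_gap: 0.0301
grip_force: 0.0
```

Run:
```python
from h import *
s=monitor.get_state(); r=R.from_quat(np.roll(s["orientation"],-1)).as_matrix(); print(s["tcp_pos"],np.degrees(np.arctan2(r[1,1],r[0,1])),s["finger_gap"])
c=viewer.calibration("wrist"); im=viewer.read_camera("wrist"); t=viewer.read_camera("top")
print(w2p(c,[.687,-.114,.130])*500/512)
cv2.imwrite("pics/m3.png",np.hstack([cv2.resize(im[:,:,::-1],(500,375)),cv2.resize(t[145:215,184:240,::-1],(300,375),interpolation=cv2.INTER_CUBIC)]))
```

```text
[ 0.68751585 -0.11529586  0.19424443] -2.050196276113052 0.030061313328446092
[246.96398893 200.07729302]
```

View pics/m3.png

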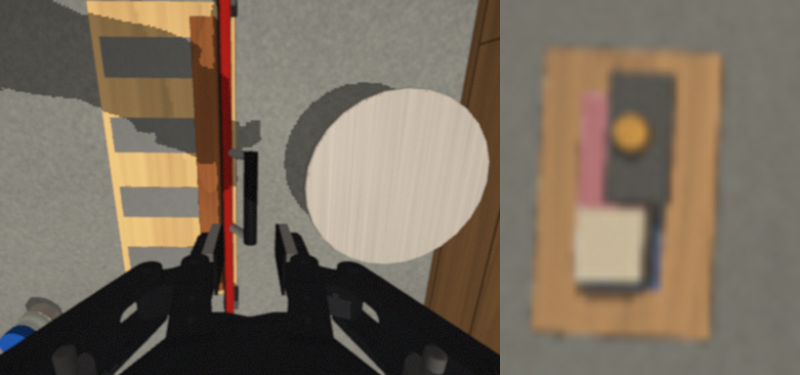

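The weight has been knocked aside: its slab centre is now about (641,138) in the right panel, above and to the right of the pile's middle. The pile itself looks unmoved. The rod is at (250,198). I'll close the bar first, then mend the weight.

Call:
{"op": "carry_out", "data": {"plan": [[[0,0,0,1.5,0,-40,30],[0,0,0,1.5,0,-60,30],[0,0,0,1.5,0,-69,30],[0,0,0,1.5,0,-69,30],[0,0,0,1.5,0,-69,30],[0,0,0,1.5,0,-69,5],[0,0,0,1.5,0,-69,5],[0,0,0,1.5,0,-69,5],[0,0,0,1.5,0,-69,5],[0,0,0,1.5,0,-69,5],[0,0,0,1.5,0,-69,5]]]}}

```text
clock: 43.05
tcp_pos: [0.6898, -0.1157, 0.1271]
orientation: [0.001, 0.72, 0.694, 0.001]
wrist_force: [-0.5, 1.6, 5.7]
finger_gap: 0.0108
grip_force: 24.7
```

Call:
{"op": "carry_out", "data": {"plan": [[[0,0,0,-9,0.5,1.5,5],[0,0,0,-19,1,2.5,5],[0,0,0,-28.5,1,2.5,5],[0,0,0,-38,1.5,1,5],[0,0,0,-47.5,2,-1,5],[0,0,0,-56.5,2,-4,5],[0,0,0,-65.5,2.5,-8,5],[0,0,0,-74,3,-12.5,5],[0,0,0,-82,3,-18,5],[0,0,0,-89,3.5,-24.5,5],[0,0,0,-95.5,3.5,-31.5,5],[0,0,0,-101.5,4,-39,5],[0,0,0,-106.5,4,-47.5,5],[0,0,0,-111,4,-56,5],[0,0,0,-114.5,4.5,-65,5],[0,0,0,-117,4.5,-74.5,5],[0,0,0,-118.5,4.5,-83,5],[0,0,0,-119,4.5,-86,5],[0,0,0,-119,4.5,-86,5],[0,0,0,-119,4.5,-86,5]]]}}

```text
clock: 45.05
tcp_pos: [0.5678, -0.1104, 0.0386]
orientation: [-0.002, 0.72, 0.694, -0.001]
wrist_force: [-5.3, 0.0, -0.1]
finger_gap: 0.0098
grip_force: 40.2
```

Call:
{"op": "carry_out", "data": {"plan": [[[0,0,0,0,0,-2,5],[0,0,0,0,0,-4,5],[0,0,0,0,0,-4,5],[0,0,0,0,0,-4,5]]]}}

```text
clock: 45.45
tcp_pos: [0.5677, -0.1104, 0.0368]
orientation: [-0.001, 0.72, 0.694, -0.001]
wrist_force: [-10.5, 2.3, 15.9]
finger_gap: 0.0104
grip_force: 42.1
```

Call:
{"op": "carry_out", "data": {"plan": [[[0,0,0,0,0,-2,30],[0,0,0,0,0,0,30],[0,0,0,0,0,0,30],[0,0,0,0,0,0,30],[0,0,0,0,0,50,30],[0,0,0,0,0,100,30],[0,0,0,0,0,150,30],[0,0,0,0,0,153,30],[0,0,0,0,0,153,30],[0,0,0,0,0,153,30]]]}}

```text
clock: 46.45
tcp_pos: [0.5694, -0.1107, 0.1871]
orientation: [-0.001, 0.72, 0.694, -0.0]
wrist_force: [0.3, 0.1, -1.0]
finger_gap: 0.0301
grip_force: 0.0
```

Run:
```python
from h import *
s=monitor.get_state(); print(s["tcp_pos"])
# bar check: rod & crossbar position against predicted bar-down positions, from wrist image
c=viewer.calibration("wrist"); im=viewer.read_camera("wrist").astype(int)
r=(im[:,:,0]>110)&(im[:,:,1]<50)&(im[:,:,2]<50); ys,xs=np.nonzero(r); 
o=np.array([.5863,-.1102]);th=np.radians(-2.15);X=np.array([np.cos(th),np.sin(th)]);Y=np.array([-X[1],X[0]])
for y in(.1,.043,0): 
    row=lambda x,z:w2p(c,[*(o+x*X+y*Y),z])
    a,b=row(.005,.0325),row(.019,.0325); k=ys==int(round(a[1])); print("bar pred",a,b,"seen",xs[k].min() if k.any() else None,xs[k].max() if k.any() else None)
p=w2p(c,[*(o-.018*X),.051]); j=int(round(p[1])); print("rod pred",p,[(i,int(im[j,i].sum())) for i in range(int(p[0])-14,int(p[0])+15)])
# weight: top view, knob (orange) and slab (dark) near pile
c=viewer.calibration("top"); t=viewer.read_camera("top"); cv2.imwrite("pics/top_w.png",t[:,:,::-1])
sub=t[140:220,175:245]; h=cv2.cvtColor(sub,cv2.COLOR_RGB2HSV).astype(int)
kn=(h[:,:,0]>11)&(h[:,:,0]<25)&(h[:,:,1]>165)
n,l,st,ce=cv2.connectedComponentsWithStats(kn.astype(np.uint8)); print(st[1:].tolist(),(ce[1:]+[175,140]).round(1).tolist())
dk=((sub.max(2)<90)&(h[:,:,1]<60)).astype(np.uint8); n,l,st,ce=cv2.connectedComponentsWithStats(dk); i=1+st[1:,4].argmax()
rc=cv2.minAreaRect(np.argwhere(l==i)[:,::-1].astype(np.float32)); print("slab",rc,st[i]); 
print(sub[10:45:2,18:36:1].mean(2).round().astype(int))
```

```text
[ 0.56944744 -0.11069672  0.18707381]
bar pred [275.32495423  85.51777087] [288.87513346  85.52005706] seen 277 288
bar pred [274.2102387  141.52978032] [287.02125215 141.53569168] seen 275 286
bar pred [273.44659798 179.90105032] [285.75125098 179.90919539] seen 275 284
rod pred [253.08742368 183.81218654] [(239, 585), (240, 587), (241, 597), (242, 583), (243, 531), (244, 403), (245, 339), (246, 333), (247, 310), (248, 264), (249, 163), (250, 68), (251, 61), (252, 82), (253, 85), (254, 105), (255, 93), (256, 75), (257, 74), (258, 201), (259, 378), (260, 528), (261, 556), (262, 552), (263, 555), (264, 556), (265, 547), (266, 545), (267, 542)]
[] []
slab ((34.5, 41.5), (33.0, 9.0), 90.0) [30 25 10 34 59]
[[119 120 119 118 119 118 118 118 119 119 119 119 118 118 117 118 119 119]
 [117 118 117 118 118 119 119 119 119 118 117 117 118 118 118 120 121 121]
 [121 123 121 121 123 128 128 126 122 118 117 117 120 122 126 129 129 127]
 [127 129 127 129 132 134 132 131 131 129 130 128 122 122 127 127 126 126]
 [127 129 127 128 132 134 132 131 131 132 131 115  99  98 105 107 106 108]
 [132 129 12
[... 263 characters left out ...]
 87  97 106 112 102  93]
 [133 129 129 131 134 139 145 141 139 140 131 106 114 131 138 139 139 128]
 [132 129 129 132 134 135 142 142 141 136 117  99 111 130 137 140 142 134]
 [131 129 129 133 131 123 137 141 141 137 119  92  78  92 107 111 107  92]
 [133 129 129 133 133 126 135 140 141 137 119  95  80  75  70  69  68  77]
 [133 129 130 134 134 127 135 140 141 135 108  90  86  87  86  85  85  87]
 [132 130 129 134 134 129 136 140 140 134 104  86  85  87  87  87  85  86]
 [133 130 132 134 135 133 138 140 141 133  99  85  86  88  87  86  87  88]
 [132 130 131 134 136 140 142 141 141 136 106  92  87  83  78  77  78  79]
 [134 131 132 134 142 160 170 171 169 170 170 169 166 159 157 157 156 137]]
```

Run:
```python
from h import *
c=viewer.calibration("top"); k=300/56
f=lambda u,v,z:p2w(c,(184+(u-500+.5)/k-.5,145+(v+.5)*70/375-.5),z)[:2]
P=[f(*p,.076) for p in((611,72),(676,75),(668,205),(605,203))]; d=P[0]+P[1]-P[2]-P[3]
print("slab",np.mean(P,0),np.degrees(np.arctan2(d[1],d[0])),np.linalg.norm(d)/2,np.linalg.norm(P[0]-P[1]),"knob",f(631,132,.102))
s=monitor.get_state(); r=R.from_quat(np.roll(s["orientation"],-1)).as_matrix(); print(s["tcp_pos"],np.degrees(np.arctan2(r[1,1],r[0,1])))
```

```text
slab [0.54165693 0.19792168] -2.521999229448261 0.06883259673882121 0.034387922861090284 knob [0.54239663 0.19831358]
[ 0.56887821 -0.11050319  0.18620368] -2.1210133313369495
```

Call:
{"op": "carry_out", "data": {"plan": [[[0,0,1.56,-27,309,0,40],[0,0,1.56,-27,309,0,40],[0,0,1.56,-27,309,0,40],[0,0,1.56,-27,309,0,40],[0,0,1.56,-27,309,0,40],[0,0,1.56,-27,309,0,40],[0,0,1.56,-27,309,0,40],[0,0,1.56,-27,309,0,40],[0,0,1.56,-27,309,0,40],[0,0,1.56,-27,309,0,40],[0,0,1.56,-27,309,0,40],[0,0,1.56,-27,309,0,40],[0,0,1.56,-27,309,0,40],[0,0,1.56,-27,309,0,40],[0,0,1.56,-27,309,0,40]]]}}

```text
clock: 48.05
tcp_pos: [0.5429, 0.198, 0.188]
orientation: [-0.0, 0.024, 1.0, -0.0]
wrist_force: [0.1, -0.3, 0.7]
finger_gap: 0.0402
grip_force: 0.0
```

```bash
cat > knob.py <<'E'
from h import *
s=monitor.get_state(); r=R.from_quat(np.roll(s["orientation"],-1)).as_matrix(); print(s["tcp_pos"],np.degrees(np.arctan2(r[1,1],r[0,1])))
c=viewer.calibration("wrist"); im=viewer.read_camera("wrist").astype(int); cv2.imwrite("pics/k.png",im[:,:,::-1])
p=w2p(c,[.542,.198,.102]); print("pred",p); q=p.round().astype(int)
# brass = strongly red>blue, unlike grey slab
a=(im[:,:,0]-im[:,:,2]).astype(int)
print("row",[(i,int(a[q[1],i])) for i in range(q[0]-24,q[0]+25,2)]); print("col",[(i,int(a[i,q[0]])) for i in range(q[1]-30,q[1]+31,2)])
E
python3 knob.py
```

```text
[0.54289026 0.19803889 0.18801023] 87.2169431753723
pred [256.01327052 197.03465874]
row [(232, 122), (234, 119), (236, 117), (238, 116), (240, 99), (242, 21), (244, 7), (246, 6), (248, 74), (250, 166), (252, 167), (254, 163), (256, 163), (258, 164), (260, 163), (262, 161), (264, 164), (266, 161), (268, 54), (270, 8), (272, 7), (274, 28), (276, 82), (278, 84), (280, 83)]
col [(167, 4), (169, 4), (171, 4), (173, 3), (175, 3), (177, 4), (179, 7), (181, 3), (183, 32), (185, 72), (187, 71), (189, 93), (191, 163), (193, 165), (195, 166), (197, 163), (199, 164), (201, 162), (203, 163), (205, 163), (207, 122), (209, 10), (211, 8), (213, 8), (215, 7), (217, 7), (219, 8), (221, 8), (223, 11), (225, 16), (227, 13)][ WARN:0@0.802] global loadsave.cpp:1063 imwrite_ Unsupported depth image for selected encoder is fallbacked to CV_8U.
```

Call:
{"op": "carry_out", "data": {"plan": [[[0,0,0,0.5,1.5,-50,40],[0,0,0,0.5,1.5,-85,40],[0,0,0,0.5,1.5,-101,40],[0,0,0,0.5,1.5,-105,40],[0,0,0,0.5,1.5,-105,40],[0,0,0,0.5,1.5,-105,12],[0,0,0,0.5,1.5,-105,12],[0,0,0,0.5,1.5,-105,12],[0,0,0,0.5,1.5,-105,12],[0,0,0,0.5,1.5,-105,12],[0,0,0,0.5,1.5,-105,12],[0,0,0,0.5,1.5,-95,12],[0,0,0,0.5,1.5,-85,12],[0,0,0,0.5,1.5,-85,12]]], "squeeze": 80}}

```text
clock: 49.5
tcp_pos: [0.5444, 0.1998, 0.105]
orientation: [0.001, 0.024, 1.0, 0.0]
wrist_force: [0.8, -0.2, -3.8]
finger_gap: 0.0147
grip_force: 78.1
```

Call:
{"op": "carry_out", "data": {"plan": [[[0,0,0,-12,8,0,12],[0,0,0,-25.5,16,0,12],[0,0,0,-25.5,16,0,12],[0,0,0,-25.5,16,0,12],[0,0,0,-25.5,16,-10,12],[0,0,0,-25.5,16,-17,12],[0,0,0,-25.5,16,-19,12],[0,0,0,-25.5,16,-19,12],[0,0,0,-25.5,16,-19,12]]]}}

```text
clock: 50.4
tcp_pos: [0.518, 0.2157, 0.0853]
orientation: [0.0, 0.024, 1.0, 0.0]
wrist_force: [-3.6, -0.7, 9.6]
finger_gap: 0.0146
grip_force: 79.7
```

Call:
{"op": "carry_out", "data": {"plan": [[[0,0,0,0,0,0,40],[0,0,0,0,0,0,40],[0,0,0,0,0,0,40],[0,0,0,0,0,30,40],[0,0,0,0,0,80,40],[0,0,0,0,0,103,40],[0,0,0,0,0,103,40],[0,0,0,0,0,103,40]]]}}

```text
clock: 51.2
tcp_pos: [0.5184, 0.2156, 0.1874]
orientation: [0.0, 0.024, 1.0, 0.0]
wrist_force: [-0.4, -0.0, -0.0]
finger_gap: 0.0402
grip_force: 0.0
```

```bash
sed -i 's/\[.542,.198,.102\]/[.518,.2157,.102]/' knob.py; python3 knob.py 2>/dev/null
python3 - <<'E'
from h import *
# pile edges in the wrist picture: column profile across slab and tile ends
c=viewer.calibration("wrist"); im=cv2.imread("pics/k.png")[:,:,::-1].astype(int)
o=np.array([.5187,.2155]);th=np.radians(-2.69);X=np.array([np.cos(th),np.sin(th)]);Y=np.array([-X[1],X[0]])
for nm,z,L,W in(("slab",.076,.035,.017),("tile",.062,.05,.018)):
    print(nm,[w2p(c,[*(o+a*X+b*Y),z]).round(1).tolist() for a,b in((-L,0),(L,0),(-L+.004,-W),(-L+.004,W))])
q=w2p(c,[*(o-.02*X),.076]); u=int(q[0]); print([(i,*im[i,u-2:u+3].mean(0).round().astype(int).tolist()) for i in range(120,185,2)])
for a in(-.042,-.025):
    v=int(w2p(c,[*(o+a*X),.062])[1]); print(v,[(i,*im[v-1:v+2,i].mean(0).round().astype(int).tolist()) for i in range(u-34,u+35,2)])
E
```

```text
[0.51837173 0.2156247  0.18737942] 87.25396622954933
pred [256.12652027 197.62964386]
row [(232, 117), (234, 116), (236, 118), (238, 101), (240, 15), (242, 7), (244, 6), (246, 104), (248, 167), (250, 163), (252, 164), (254, 163), (256, 160), (258, 164), (260, 163), (262, 164), (264, 145), (266, 26), (268, 6), (270, 8), (272, 16), (274, 27), (276, 71), (278, 109), (280, 117)]
col [(168, 3), (170, 5), (172, 4), (174, 4), (176, 3), (178, 3), (180, 18), (182, 66), (184, 75), (186, 79), (188, 153), (190, 165), (192, 164), (194, 163), (196, 163), (198, 160), (200, 164), (202, 165), (204, 163), (206, 57), (208, 6), (210, 7), (212, 7), (214, 8), (216, 10), (218, 6), (220, 12), (222, 79), (224, 86), (226, 85), (228, 84)]
slab [[256.2, 156.2], [256.2, 225.0], [238.2, 160.4], [274.1, 160.4]]
tile [[256.1, 138.8], [256.1, 232.8], [237.8, 143.0], [274.4, 143.0]]
[(120, 211, 156, 100), (122, 216, 159, 101), (124, 217, 160, 102), (126, 200, 147, 93), (128, 127, 94, 59), (130, 121, 91, 62), (132, 56, 61, 84), (134, 40, 57, 77), (136, 97, 84, 68), (138, 156, 139, 114), (140, 155, 138, 115), (142, 148
[... 1198 characters left out ...]
, 169, 107), (224, 225, 170, 109), (226, 223, 166, 105), (228, 215, 158, 100), (230, 218, 161, 102), (232, 226, 170, 109), (234, 225, 168, 108), (236, 226, 168, 105), (238, 129, 97, 67), (240, 52, 51, 49), (242, 52, 52, 50), (244, 52, 51, 46), (246, 53, 53, 50), (248, 53, 52, 48), (250, 52, 50, 47), (252, 53, 52, 47), (254, 53, 52, 48), (256, 53, 52, 48), (258, 54, 54, 50), (260, 54, 54, 50), (262, 54, 53, 50), (264, 55, 55, 51), (266, 55, 53, 49), (268, 53, 52, 49), (270, 53, 52, 49), (272, 71, 66, 60), (274, 96, 82, 72), (276, 120, 89, 60), (278, 170, 124, 79), (280, 222, 163, 104), (282, 221, 165, 104), (284, 219, 162, 102), (286, 215, 159, 100), (288, 208, 152, 96), (290, 213, 157, 101)]
```

The wrist view puts the weight (knob at (256,197)) and the top tile (columns 238-274) within about 3 mm of the outline's centre. The bar is down and the gripper is clear, so I'm handing in.

```bash
python3 -c "
from workcell import order
print(order.hand_in())"
```

```text
the job is handed in; nothing more can be done
None
```

The job is handed in at about 51 s of robot time: all five tiles are piled in the outline with the weight on the middle (re-centred after it was knocked aside) and the emptied clamp's bar is down; the verdict was not shown.

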